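Fan base plates along the welder's tray

TASK

Carry on the row begun in the tray: add the two loose 100 x 50 mm base plates one after the other like shingles, the next leaning on the plate already there and the last on that one, each lower edge on the tray floor and about 25 mm of the plate behind left showing above it, in line and square with the tray, so that a gloved hand can take them one by one. Lay them down at the slope they will lie at, without letting them drop, and leave the first plate and everything else on the table where they are.

Things in the scene. Friction and masses are not known exactly. Their poses are not given: they have to be found in the camera images.
- tray: fixed grey sheet steel tray, 230 long (x -120 to +110) x 150 wide (y); origin on the table on its middle line; x runs along the row, roughly away from the robot, z up. Floor top 3 above the table, lips 14 high on front and sides; back rest 142 wide slopes up from the floor at x = +15 at 35 degrees towards +x, to 65 high. Plates lean with the upper edge towards +x; friction holds them where laid
- plate_set: loose steel base plate, flat bar 100 long (x) x 50 wide (y) x 10 thick (z), about 0.4 kg, with two bolt holes on its long centre line (look only); origin at the centre of its underside, z out of its upper face; the plate already in the tray, lying flat on the slope of the back rest with its lower edge on the tray floor, x pointing up the slope
- plate_a: loose steel base plate, flat bar 100 long (x) x 50 wide (y) x 10 thick (z), about 0.4 kg, with two bolt holes on its long centre line (look only); origin at the centre of its underside, z out of its upper face; lies flat on the table to one side of the tray, to be added to the row; identical with plate_b and either may come first, either end up
- plate_b: loose steel base plate, flat bar 100 long (x) x 50 wide (y) x 10 thick (z), about 0.4 kg, with two bolt holes on its long centre line (look only); origin at the centre of its underside, z out of its upper face; lies flat on the table to the other side of the tray, to be added to the row; identical with plate_a
- square_plate: loose bystander: square steel plate 80 x 80 x 8 with one hole in its middle, lying flat; origin at the centre of its underside. Leave it alone
- flap_disc: loose bystander: round flap disc for a grinder, 115 in diameter, about 16 high, lying flat; origin at the centre of its underside. Leave it alone
- magnet: loose bystander: switchable welding magnet, a block about 62 x 64 x 46 high with a turn handle standing out 25 on one side; origin at the centre of its underside. Leave it alone
- flat_bar: loose bystander: narrow flat bar 200 x 25 x 6 lying flat; origin at the centre of its underside, x along its length. Leave it alone
- chipping_hammer: loose bystander: chipping hammer about 260 long, head 130 across, 20 high, lying down; origin on the table under its shaft, x along the shaft towards the head. Leave it alone
- wire_brush: loose bystander: wire scratch brush 250 x 22 x 31 high, lying bristles down; origin under its middle, x along its length. Leave it alone
- tape_measure: loose bystander: tape measure 70 x 35 x 62 high, standing; origin at the centre of its underside. Leave it alone

How it is judged:
By the outcome, as a careful person would: the job done as asked, in the order asked, and still so for the second after the job is handed in, with the robot touching nothing.
It also fails if it takes over 58 s, if anything falls off the work surface, if the arm or the gripper's body presses on something with over 40 N, if the wrist force passes 120 N, or if a joint passes its speed limit or range.

ROBOT

A 7-joint arm with a two-finger parallel gripper is mounted at the origin on the work surface. World frame = base frame: x ahead of the robot, y to its left, z up, the work surface at z = 0. Lengths are in m, angles in rad, forces in N, time in s.
With the tool pointing down it reaches from about 0.4 to 0.85 m from the base axis. Payload 4.5 kg.
Tool frame: the origin (TCP) lies where the fingers leave the gripper's body, on its centre line; the fingertips stand 64 mm ahead of it and the grasp point (between the pads) lies 45 mm ahead of it; z points along the fingers, y is the direction in which the jaws open and shut (so a half turn about z gives the same grasp; the last joint's range is limited). The gripper opens to 88 mm and grips with 3 to 60 N. Pads are 18 mm wide; open, the fingers measure 123 mm over their backs; the gripper's body (75 mm by 187 mm) begins 45 mm behind the grasp point.
Start: joints at [-1.184, 0.689, -0.195, 1.565, 0.157, 0.902, -0.215], TCP at [0.216, 0.587, 0.303] pointing down, gripper open.
Joint ranges: [-3.01, 3.01], [-0.46, 2.08], [-1.47, 1.51], [0.13, 2.56], [-1, 4.14], [0.04, 2.09], [-2.66, 2.66]. Speed limits (rad/s): [2.57, 2.57, 3.14, 3.14, 3.14, 3.14, 3.14].

INTERFACE

Orientations are given as a unit quaternion [x, y, z, w].
In Python, from plant import monitor, snapshot, workorder, finder gives the robot as it stands.
- The arm moves only by the tool carry_out, never from a script. Its argument "motion" is one flat list of numbers, 6 for each row, row after row: the shift along the tool's x, y, z in cm, then the turn, a rotation vector about the tool's x, y, z in rad. In form: [x, y, z, rx, ry, rz, x, y, z, rx, ry, rz, ...]. A call has 1 to 8 rows; each row shifts and turns the commanded pose from where the row before left it, along the tool's axes as they then stand; what a row does not reach is not made up. A row lasts 1/8 s, in which the tool goes at most 62.5 mm and 10.7 degrees, less where a joint would pass 70% of its speed; a pose out of reach is approached as far as the arm can. A call with a gripper value outside its range is refused whole. "hand" is the finger opening in cm, from 0 to 8.81, set as the call begins (left out, the last holds). The fingers move at their own pace and stop on an object; "grip_force" is the grip in N (left out, the last holds). Time passes only in rows, so rows that do not move let the fingers close. It gives the time, the measured TCP pose, the force and the opening at its end, in the units of the state.
- monitor.get_state(): the state, without advancing time (a new reading comes with each control period).
- snapshot(name): name is "scene" or "top" or "wrist"; returns a dict with "frame" (420x560x3 uint8, red, green, blue), "range_z" (420x560 float32, m along the optical axis (not along the pixel's ray), 0 where there is no reading), "fx", "fy", "cx", "cy" (pixels), "rvec" (rotation vector, rad) and "tvec" (3), from world to camera coordinates, as OpenCV has them; the wrist camera has in their place "hand_eye" (4x4, takes a point from camera to tool coordinates, whose origin is the TCP and whose axes are the flange's). Camera axes: x right, y down, z forward; pixel columns grow to the right and rows downward; lengths in m; the calibration is good to about 2 mm. A picture is of the moment at which its call begins: read the wrist's pose just before it.
- workorder.finish_job(): hands the job in, once; it reports no verdict.
Trained networks look in a picture, given as the dict that the camera call returned (one of the last four; its "shot" number tells which), for a name from the list of things; names that differ only in an ending like _2 or _b are one class to them, and where a whole thing is asked for, a point or a joint stands for the part that bears it (a point fixed in the world has none). Each returns a list of dicts, best first, with "p" (0 to 1); they miss things now and then, are a little off and sometimes report something else, mostly with a low value. They report only what shows in the picture. A call takes as long as a camera call.
- finder.masks_of(picture, thing): "pixels" (420x560 bool, what is visible of it) and "extent" ([left, top, right, bottom] in pixels, round what is visible of it).
The state is a dict: "clock": time; "q": joint angles; "qd": joint speeds; "joint_torque": joint torques, N m; "tool_pos": TCP position; "eef_rot": TCP orientation; "contact_force": force on the tool from outside, world axes, zero at the start; "moment": the same for the moment, N m; "opening": opening from 0.0 (shut) to 1.0 (fully open).
Only numpy, scipy, OpenCV 4.12 (cv2) and the standard library are available. Lean on these libraries where they do the work, as an engineer would, in place of code of your own. Each camera call takes 0.05 s, during which the arm holds its last target. There are 200 camera calls.

## Working session

There is one attempt and no reset: what is moved stays moved. The work goes in short steps, Python scripts to look and compute and a tool call to move; the robot and the scene stay as the last step left them, time stands still between calls to the robot, and variables do not carry over. Pictures are saved under pics/ and viewed, about 8 in all and at most 12, crops included, and the job is handed in when it is done.

Besides the shell and the picture viewer there is one more tool, called as a command line: name --argument value ..., lists and objects as JSON in quotes. carry_out: Moves the arm, as the interface text tells. Its arguments: {"type":"object","properties":{"motion":{"type":"array"},"hand":{"type":"number"},"grip_force":{"type":"number"}},"required":["motion"]}

```bash
ls; mkdir -p pics; cat > h.py <<'E'
import numpy as np, cv2
from scipy.spatial.transform import Rotation as R
from plant import monitor, snapshot, workorder, finder
def cloud(s, T=None):
    z=s["range_z"]; v,u=np.indices(z.shape)
    p=np.stack([(u-s["cx"])/s["fx"]*z,(v-s["cy"])/s["fy"]*z,z],-1)
    if "rvec" in s:
        M=R.from_rotvec(np.ravel(s["rvec"])).as_matrix(); w=(p-np.ravel(s["tvec"]))@M
    else:
        H=np.array(s["hand_eye"]); p=p@H[:3,:3].T+H[:3,3]; w=R.from_quat(T[1]).apply(p.reshape(-1,3)).reshape(p.shape)+T[0]
    w[z==0]=np.nan; return w
def save(s,n): cv2.imwrite("pics/"+n,s["frame"][:,:,::-1])
def wrist():
    st=monitor.get_state(); s=snapshot("wrist"); return s,cloud(s,(st["tool_pos"],st["eef_rot"]))
E
python3 - <<'E'
from h import *
st=monitor.get_state(); print({k:np.round(v,3) for k,v in st.items()})
a=[]
for n in("top","scene"):
    s=snapshot(n); a.append(s["frame"]); w=cloud(s); np.savez("/tmp/%s.npz"%n,w=w,f=s["frame"])
    for t in("plate_set","tray","square_plate","flap_disc","magnet","flat_bar","chipping_hammer","wire_brush","tape_measure"):
        for m in finder.masks_of(s,t)[:4]:
            q=w[m["pixels"]]; q=q[~np.isnan(q[:,0])]
            if m["p"]<.2 or len(q)<10: continue
            r=cv2.minAreaRect((q[:,:2]*1000).astype(np.float32)); print(n,t,round(m["p"],2),m["extent"],np.round(r[0]),np.round(r[1]),round(r[2],1),"z",np.round(np.percentile(q[:,2],[5,50,95])*1000,1))
    save(s,n+".png")
E
```

```text
pics
{'clock': np.float64(0.0), 'q': array([-1.184,  0.69 , -0.195,  1.566,  0.157,  0.903, -0.215]), 'qd': array([-0.001,  0.001, -0.001, -0.001, -0.001,  0.001, -0.001]), 'joint_torque': array([ 1.0000e-03, -5.2757e+01, -1.2670e+00, -1.5343e+01, -5.3000e-02,
        7.0000e-03,  0.0000e+00]), 'tool_pos': array([0.216, 0.586, 0.302]), 'eef_rot': array([ 0.175,  0.984, -0.001, -0.   ]), 'contact_force': array([ 0.377, -0.105,  0.328]), 'moment': array([ 0.013,  0.009, -0.016]), 'opening': np.float64(0.998)}
top plate_set 0.69 [260.8, 161.2, 281.0, 190.8] [650.  13.] [87. 53.] 4.2 z [15.4 42.7 67. ]
top tray 0.67 [250.7, 155.9, 300.8, 233.0] [604.   4.] [251. 157.] 6.0 z [ 0.6  6.7 61.1]
top square_plate 0.69 [165.3, 129.6, 193.8, 161.9] [728. 315.] [81. 84.] 60.0 z [ 4.9  9.4 13.5]
top magnet 0.79 [147.2, 282.9, 174.6, 314.7] [242. 321.] [82. 76.] 5.8 z [ 9.2 44.2 49.7]
top magnet 0.31 [81.3, 180.8, 106.0, 255.7] [481. 558.] [249.  37.] 21.8 z [ 3.1 32.  36.6]
top flat_bar 0.68 [233.9, 127.1, 293.4, 137.5] [793.  53.] [ 29. 194.] 1.7 z [ 2.9  7.5 11.9]
top chipping_hammer 0.96 [431.2
[... 644 characters left out ...]
 8.1 11.2]
scene flap_disc 0.58 [179.8, 177.7, 211.8, 207.1] [ 709. -259.] [130. 113.] 63.0 z [ 7.8 14.5 19.1]
scene flap_disc 0.56 [398.7, 295.3, 440.8, 380.8] [484. 554.] [247.  25.] 21.6 z [27.4 30.9 34.1]
scene flap_disc 0.47 [238.3, 224.3, 262.2, 235.7] [652.  13.] [88. 51.] 6.8 z [17.4 43.9 67.5]
scene magnet 0.85 [399.2, 216.3, 429.9, 251.5] [230. 307.] [114.  78.] 7.9 z [ 0.5 41.  47.5]
scene chipping_hammer 0.83 [174.6, 99.3, 236.2, 138.0] [ 482. -601.] [265. 138.] 19.4 z [ 5.2 14.5 21.8]
scene wire_brush 0.69 [395.8, 295.3, 438.3, 380.8] [485. 553.] [248.  22.] 21.9 z [26.4 30.9 34.1]
scene tape_measure 0.7 [280.1, 115.4, 298.0, 135.9] [ 252. -315.] [77. 39.] 9.5 z [ 8.3 46.  64.8]
```

View pics/top.png

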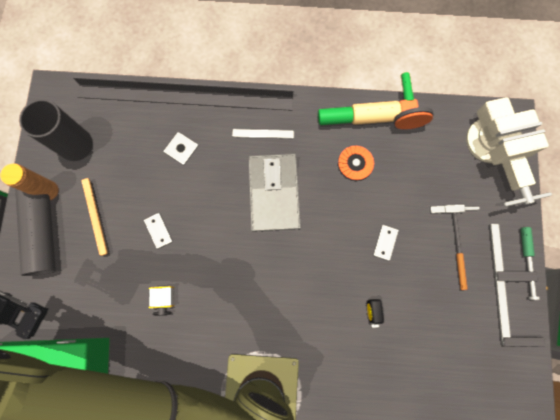

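View pics/scene.png

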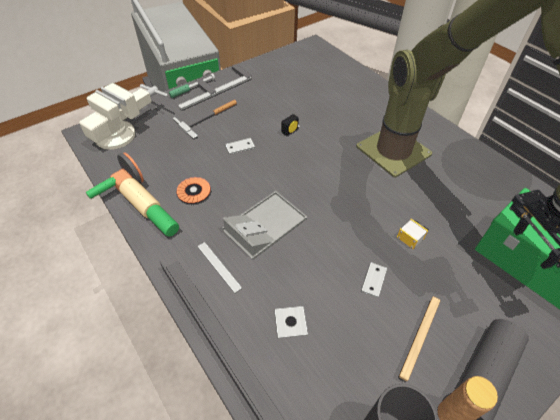

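Top view: plate_a is at about px (158,231) and plate_b at (386,242). The tray is at (275,192), with the first plate on its back rest at (272,172). Scene view confirms the same layout, with free space around both plates.

```bash
cat >> h.py <<'E'
def rect(w,f,c,r=.08,lo=.005,hi=.02,bright=110):
    d=np.hypot(w[...,0]-c[0],w[...,1]-c[1]); m=(d<r)&(w[...,2]>lo)&(w[...,2]<hi)&(f.min(-1)>bright)
    q=w[m]; b=cv2.minAreaRect((q[:,:2]*1000).astype(np.float32)); p=q[:,:2]-q[:,:2].mean(0)
    e=np.linalg.svd(p,full_matrices=False)[2][0]
    return len(q),np.round(b[0],1),np.round(b[1],1),round(b[2],1),"pca deg",round(np.degrees(np.arctan2(e[1],e[0])),1),"zmed",np.round(np.median(q[:,2])*1000,1)
def go(pt,Rt,n=None,rows=8):
    """rows in tool axes from the present measured pose to TCP pt, rotation Rt (R)"""
    st=monitor.get_state(); R0=R.from_quat(st["eef_rot"]); d=(R0.inv().apply(np.array(pt)-st["tool_pos"]))*100; rv=(R0.inv()*Rt).as_rotvec()
    k=n or int(np.ceil(max(np.linalg.norm(d)/6.0,np.linalg.norm(rv)/.18,1)))
    # constant screwless: world-straight translation with constant rotation rate
    out=[]
    for i in range(k):
        Ri=R.from_rotvec(rv*i/k); out.append(np.r_[Ri.inv().apply(d/k),rv/k])
    print("k",k,"tot shift(start axes) cm",np.round(d,2),"rotvec",np.round(rv,4))
    print([float(x) for x in np.round(np.concatenate(out),3)])
def down(yaw,tilt=0):
    """tool y at angle yaw+90 deg, tool x at yaw+180 (world), z down, tilted by tilt towards heading yaw"""
    c,s=np.cos(np.radians(yaw)),np.sin(np.radians(yaw))
    B=R.from_matrix(np.array([[-c,-s,0],[-s,c,0],[0,0,-1]]))
    return B*R.from_euler('y',tilt,degrees=True)
E
python3 - <<'E'
from h import *
for n in("top","scene"):
    z=np.load("/tmp/%s.npz"%n); w,f=z["w"],z["f"]
    if n=="top": ca,cb=w[228,158],w[238,386]; print(ca,cb)
    print(n,rect(w,f,ca)); print(n,rect(w,f,cb))
print(down(0,30).as_matrix()[:,2], R.from_quat(monitor.get_state()["eef_rot"]).as_matrix().round(3))
s,w=wrist(); save(s,"w0.png"); H=np.array(s["hand_eye"]); print(H.round(3), s["fx"]); print(np.nanmin(w.reshape(-1,3),0),np.nanmax(w.reshape(-1,3),0))
E
```

```text
[0.46024121 0.35514391 0.01127689] [ 0.47419185 -0.35446772  0.00838455]
top (529, array([453.6, 358.2]), array([107.,  55.]), 32.4, 'pca deg', np.float64(-149.4), 'zmed', np.float64(11.8))
top (532, array([ 460.7, -354.5]), array([ 57.1, 101. ]), 74.7, 'pca deg', np.float64(164.6), 'zmed', np.float64(11.3))
scene (539, array([456.3, 362.6]), array([144.7, 132.5]), 79.2, 'pca deg', np.float64(30.5), 'zmed', np.float64(10.1))
scene (282, array([ 472.6, -357.5]), array([137.3, 121.9]), 69.5, 'pca deg', np.float64(-13.6), 'zmed', np.float64(10.2))
[-0.5        0.        -0.8660254] [[-0.938  0.346  0.   ]
 [ 0.346  0.938  0.   ]
 [ 0.     0.    -1.   ]]
[[-0.002 -0.964 -0.265  0.069]
 [ 1.    -0.002 -0.001 -0.   ]
 [ 0.001 -0.265  0.964 -0.083]
 [ 0.     0.     0.     1.   ]] 317.32497747464566
[-0.01533888  0.21198669 -0.75724081] [1.00354973 1.48692784 0.34600823]
```

```bash
sed -i "s/from_euler('y',tilt/from_euler('y',-tilt/" h.py; python3 - <<'E'
from h import *
print(down(0,30).as_matrix()[:,2])
go((.44,.35,.22),down(30.5))
E
```

```text
[ 0.5        0.        -0.8660254]
k 6 tot shift(start axes) cm [-29.2  -14.46   8.27] rotvec [ 1.00e-04  0.00e+00 -8.85e-01]
[-4.867, -2.41, 1.379, 0.0, 0.0, -0.148, -4.46, -3.099, 1.379, 0.0, 0.0, -0.148, -3.956, -3.721, 1.379, 0.0, 0.0, -0.148, -3.366, -4.262, 1.379, 0.0, 0.0, -0.148, -2.703, -4.71, 1.379, 0.0, 0.0, -0.148, -1.982, -5.056, 1.379, 0.0, 0.0, -0.148]
```

carry_out --motion '[-4.87, -2.41, 1.38, 0, 0, -0.148, -4.46, -3.1, 1.38, 0, 0, -0.148, -3.96, -3.72, 1.38, 0, 0, -0.148, -3.37, -4.26, 1.38, 0, 0, -0.148, -2.7, -4.71, 1.38, 0, 0, -0.148, -1.98, -5.06, 1.38, 0, 0, -0.148, 0, 0, 0, 0, 0, 0]' --hand 8.0

```text
clock: 1.92
tool_pos: [0.4445, 0.3441, 0.2183]
eef_rot: [-0.26, 0.966, -0.003, -0.001]
contact_force: [0.2, 0.1, -0.3]
opening: 0.903
```

```bash
python3 - <<'E'
from h import *
s,w=wrist(); save(s,"w1.png"); print(rect(w,s["frame"],(.456,.36),lo=.006))
for m in finder.masks_of(s,"plate_a")[:3]:
    q=w[m["pixels"]]; q=q[(q[:,2]>.005)]; b=cv2.minAreaRect((q[:,:2]*1000).astype(np.float32)); print(m["p"],m["extent"],b,np.median(q[:,2]))
t=w[(abs(w[...,2])<.006)]; print(np.median(t[:,2]))
E
```

```text
(5183, array([452.8, 354.5]), array([99.9, 50.1]), 30.6, 'pca deg', np.float64(30.5), 'zmed', np.float64(10.7))
0.57 [254.1, 157.8, 307.9, 256.9] ((452.70599365234375, 354.44293212890625), (99.74449920654297, 50.059608459472656), 30.556198120117188) 0.010671593516151767
0.0007239506300455723
```

View pics/w1.png

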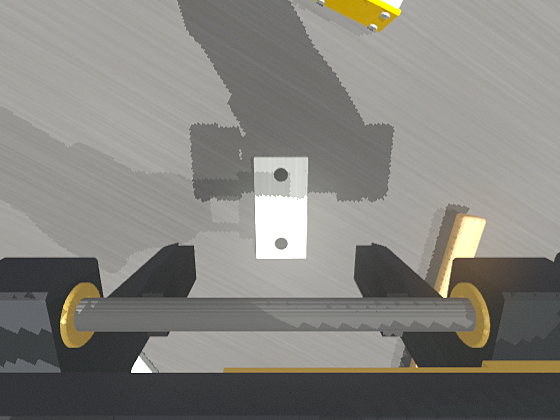

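Wrist view: plate_a is whole at px (254–308, 157–257), measuring 99.9 x 50.1 mm with its top at 10.7 mm, which fits the given size. It lies centred between the open fingers.

```bash
python3 - <<'E'
from h import *
st=monitor.get_state(); print(st["clock"],st["tool_pos"])
go((.4528,.3545,.075),down(30.6))
E
```

```text
2.025 [0.44071599 0.35000244 0.21986797]
k 3 tot shift(start axes) cm [-1.27 -0.24 14.49] rotvec [ 0.0008  0.0001 -0.0013]
[-0.423, -0.079, 4.829, 0.0, 0.0, -0.0, -0.423, -0.078, 4.829, 0.0, 0.0, -0.0, -0.423, -0.077, 4.829, 0.0, 0.0, -0.0]
```

carry_out --motion '[-0.6, -0.1, 3.5, 0, 0, 0, -0.6, -0.12, 4.2, 0, 0, 0, -0.06, -0.02, 4.2, 0, 0, 0, 0, 0, 2.6, 0, 0, 0, 0, 0, 0, 0, 0, 0, 0, 0, 0, 0, 0, 0]' --hand 6.5

```text
clock: 2.78
tool_pos: [0.4521, 0.3563, 0.0762]
eef_rot: [-0.265, 0.964, 0.001, 0.001]
contact_force: [0.3, -0.5, 0.1]
opening: 0.733
```

```bash
python3 - <<'E'
from h import *
snapshot("top"); st=monitor.get_state(); print(st["contact_force"],st["tool_pos"],st["opening"])
go((.4528,.3545,.0655),down(30.6))
E
```

```text
[-0.04262339  1.05114138 -0.62251372] [0.4525152  0.35607044 0.0764607 ] 0.7380104209437551
k 1 tot shift(start axes) cm [ 0.06 -0.15  1.1 ] rotvec [0.0012 0.0026 0.0021]
[0.059, -0.151, 1.096, 0.001, 0.003, 0.002]
```

Lower, close, lift slightly later; the tray look comes with the plate in hand.

carry_out --motion '[0.05, -0.13, 1.1, 0, 0, 0, 0, 0, 0, 0, 0, 0, 0, 0, 0, 0, 0, 0]'

```text
clock: 3.2
tool_pos: [0.4533, 0.354, 0.0645]
eef_rot: [-0.264, 0.964, 0.001, 0.001]
contact_force: [0.9, 1.6, 3.5]
opening: 0.735
```

carry_out --motion '[0, 0, 0, 0, 0, 0, 0, 0, 0, 0, 0, 0, 0, 0, 0, 0, 0, 0, 0, 0, 0, 0, 0, 0, 0, 0, 0, 0, 0, 0]' --hand 4.0 --grip_force 45

```text
clock: 3.82
tool_pos: [0.453, 0.3534, 0.0645]
eef_rot: [-0.264, 0.964, 0.0, 0.001]
contact_force: [0.7, -0.3, 6.7]
opening: 0.561
```

```bash
python3 - <<'E'
from h import *
st=monitor.get_state(); print(st["contact_force"],st["moment"],st["tool_pos"],st["opening"]*88.1)
go((.44,.12,.26),down(4))
E
```

```text
[ 0.68763024 -0.3092533   6.7009542 ] [ 0.01993526 -0.04146275  0.01082443] [0.45302698 0.3534252  0.06450064] 49.42743927564499
k 6 tot shift(start axes) cm [ 12.99 -19.41 -19.57] rotvec [0.0006 0.0011 0.465 ]
[2.166, -3.235, -3.262, 0.0, 0.0, 0.078, 1.909, -3.394, -3.261, 0.0, 0.0, 0.078, 1.641, -3.532, -3.261, 0.0, 0.0, 0.078, 1.364, -3.649, -3.26, 0.0, 0.0, 0.078, 1.078, -3.744, -3.259, 0.0, 0.0, 0.078, 0.785, -3.816, -3.259, 0.0, 0.0, 0.078]
```

```bash
python3 - <<'E'
from h import *
go((.66,.19,.30),down(4))
E
```

```text
k 6 tot shift(start axes) cm [ -9.51 -24.6  -23.55] rotvec [0.0006 0.0011 0.465 ]
[-1.584, -4.1, -3.924, 0.0, 0.0, 0.078, -1.896, -3.966, -3.924, 0.0, 0.0, 0.078, -2.197, -3.808, -3.924, 0.0, 0.0, 0.078, -2.484, -3.626, -3.924, 0.0, 0.0, 0.078, -2.757, -3.424, -3.924, 0.0, 0.0, 0.078, -3.013, -3.2, -3.925, 0.0, 0.0, 0.078]
```

carry_out --motion '[0, 0, -4, 0, 0, 0, -1.6, -4.1, -3.3, 0, 0, 0.078, -1.9, -4, -3.3, 0, 0, 0.078, -2.2, -3.8, -3.3, 0, 0, 0.078, -2.5, -3.6, -3.3, 0, 0, 0.078, -2.75, -3.4, -3.3, 0, 0, 0.078, -3, -3.2, -3, 0, 0, 0.078, 0, 0, 0, 0, 0, 0]'

```text
clock: 4.82
tool_pos: [0.6633, 0.1847, 0.2998]
eef_rot: [-0.029, 1.0, -0.002, 0.002]
contact_force: [-1.1, 0.5, -5.4]
opening: 0.561
```

```bash
python3 - <<'E'
from h import *
snapshot("top"); s,w=wrist(); st=monitor.get_state(); print(st["tool_pos"],st["opening"]*88.1,st["contact_force"]); save(s,"w2.png"); np.savez("/tmp/w2.npz",w=w,f=s["frame"])
for t in("tray","plate_set"):
  for m in finder.masks_of(s,t)[:3]:
    q=w[m["pixels"]]; q=q[~np.isnan(q[:,0])]; print(t,m["p"],m["extent"],cv2.minAreaRect((q[:,:2]*1000).astype(np.float32)))
E
```

```text
[0.65880049 0.18905769 0.29732377] 49.13193847970458 [-1.09162839  0.34985836 -4.82128832]
tray 0.7 [14.2, 1.3, 195.7, 224.2] ((595.4927978515625, -14.4952392578125), (227.10397338867188, 189.89242553710938), 4.446382999420166)
plate_set 0.65 [82.9, 128.3, 142.7, 215.1] ((650.40625, 10.490203857421875), (86.63131713867188, 51.222991943359375), 6.506502151489258)
```

View pics/w2.png

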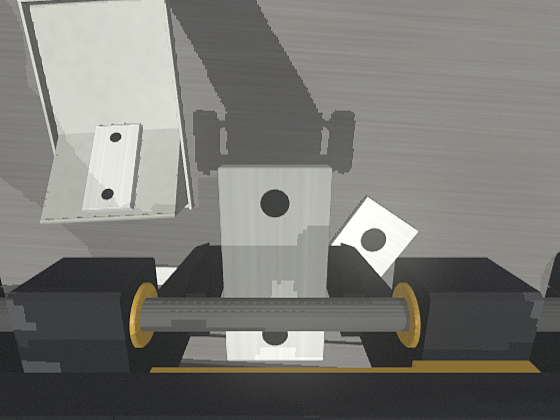

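```bash
cat >> h.py <<'E'
def face(q,tol=.0015):
    """fit plane robustly; outline rectangle in the plane: centre, sizes, long axis, normal"""
    c=np.median(q,0); k=np.ones(len(q),bool)
    for _ in range(8):
        c=q[k].mean(0); n=np.linalg.svd(q[k]-c,full_matrices=False)[2][2]; n*=np.sign(n[2]); d=(q-c)@n; k=abs(d)<max(tol,np.percentile(abs(d),50)*1.5 if _<5 else tol)
    e1=np.cross([0,1,0],n); e1/=np.linalg.norm(e1); e2=np.cross(n,e1)
    P=np.c_[(q[k]-c)@e1,(q[k]-c)@e2]*1000; b=cv2.minAreaRect(P.astype(np.float32)); bx=cv2.boxPoints(b)
    ed=[bx[1]-bx[0],bx[2]-bx[1]]; L=max(ed,key=np.linalg.norm); L=L/np.linalg.norm(L); a=L[0]*e1+L[1]*e2; a*=np.sign(a[0])
    C=c+(b[0][0]*e1+b[0][1]*e2)/1000
    return dict(C=C,size=np.sort(b[1]),axis=a,n=n,frac=k.mean())
def show(t,r): print(t,"C",np.round(r["C"]*1000,1),"size",np.round(r["size"],1),"yaw axis",round(np.degrees(np.arctan2(r["axis"][1],r["axis"][0])),2),"pitch",round(np.degrees(np.arcsin(r["axis"][2])),2),"n tilt",round(np.degrees(np.arccos(r["n"][2])),2),"n yaw",round(np.degrees(np.arctan2(-r["n"][1],-r["n"][0])),2),"in",round(r["frac"],2))
E
python3 - <<'E'
from h import *
z=np.load("/tmp/w2.npz"); w,f=z["w"],z["f"]
ok=~np.isnan(w[...,0])
def sub(x0,y0,x1,y1):
    m=np.zeros(ok.shape,bool); m[y0:y1,x0:x1]=1; return m&ok
m=sub(75,118,150,215); q=w[m]
# plate_set: bright bar; pick by height above rest plane
rest=np.r_[w[sub(60,150,75,205)],w[sub(150,150,172,205)]]; r=face(rest); show("rest",r)
h=(q-r["C"])@r["n"]; print("plate h",np.percentile(h[h>.006],[10,50,90])*1000)
p=face(q[h>.006]); show("set",p)
fl=w[sub(70,40,150,100)]; g=face(fl); show("floor",g)
T=w[sub(10,0,200,225)]
# lips
yaw=np.radians(4.4); e=np.array([np.cos(yaw),np.sin(yaw)]); l=np.array([-e[1],e[0]])
a=(T[:,:2]-p["C"][:2])@e*1000; b=(T[:,:2]-p["C"][:2])@l*1000; zz=T[:,2]*1000
for nm,s in(("left",b>0),("right",b<0)):
    k=s&(zz>11)&(zz<19)&(a<-75)&(abs(b)>55)&(abs(b)<100)
    if k.sum()>20:
        c=np.polyfit(a[k],b[k],1); print(nm,k.sum(),"b at set",np.round(c,4),"yaw",4.4+np.degrees(np.arctan(c[0])), "z",np.median(zz[k]))
k=(zz>11)&(zz<19)&(a<-120); 
if k.sum()>10: c=np.polyfit(b[k],a[k],1); print("front",k.sum(),c,4.4-np.degrees(np.arctan(c[0])))
# held plate
st=monitor.get_state(); R0=R.from_quat(st["eef_rot"])
H=w[sub(222,172,328,300)]; H=R0.inv().apply(H-st["tool_pos"]); H=H[(H[:,2]>.045)&(H[:,2]<.065)]; print("held tool x,y,z pct",np.percentile(H,[0.5,50,99.5],axis=0).round(4)); print(face(H*[1,1,-1]))
print(st["tool_pos"])
E
```

```text
rest C [660.4   9.   36.6] size [ 66.4 136.3] yaw axis -86.1 pitch -1.8 n tilt 34.92 n yaw 6.48 in 0.98
plate h [ 8.56467572 10.09101893 10.97612306]
set C [643.9  -2.6  36.6] size [ 75.4 113.8] yaw axis 6.88 pitch 34.69 n tilt 34.69 n yaw 6.59 in 0.88
floor C [548.9  -3.7   3.9] size [60.6 95.6] yaw axis -86.59 pitch -0.07 n tilt 0.1 n yaw 140.77 in 0.93
left 346 b at set [3.66000e-02 8.34129e+01] yaw 6.494127219908117 z 14.609298441166708
right 520 b at set [ 2.60000e-03 -6.69338e+01] yaw 4.551345952628919 z 14.281346967808195
front 516 [ 3.47670638e-02 -1.43630449e+02] 2.408796005702847
held tool x,y,z pct [[-0.0158 -0.0285  0.0512]
 [ 0.0163 -0.004   0.0528]
 [ 0.045   0.0202  0.0544]]
{'C': array([ 0.01427421, -0.0041068 , -0.05284895]), 'size': array([49.96852875, 61.98833084]), 'axis': array([9.99983368e-01, 5.75560554e-03, 3.50621518e-04]), 'n': array([-3.61293523e-04,  1.85325786e-03,  9.99998217e-01]), 'frac': np.float64(0.9866807133719617)}
[0.65783673 0.19074451 0.29702443]
```

The view shows the tray at upper left (px 20–190, 0–222), plate_set at (83–142, 123–210) and the held plate level in the centre (218–330, 165–360). I'll repeat the fit once with the arm settled.

```bash
cat > fit.py <<'E'
from h import *
A=[]
for _ in range(3):
    st=monitor.get_state(); s=snapshot("wrist"); A.append(st["tool_pos"])
print("tool_pos",np.round(A,4))
R0=R.from_quat(st["eef_rot"]); w=cloud(s,(st["tool_pos"],st["eef_rot"])); ok=~np.isnan(w[...,0])
M={}
for t in("tray","plate_set"):
    for m in finder.masks_of(s,t)[:2]:
        if t not in M and m["p"]>.3 and m["extent"][0]<200: M[t]=m["pixels"]&ok; print(t,m["p"],m["extent"])
T=w[M["tray"]]; q=w[M["plate_set"]]
e=np.array([np.cos(np.radians(6.5)),np.sin(np.radians(6.5))]); l=np.array([-e[1],e[0]])
p=face(q,.0012); show("set",p)
a=(T[:,:2]-p["C"][:2])@e*1000; b=(T[:,:2]-p["C"][:2])@l*1000; zz=T[:,2]*1000
k=(a>-25)&(a<40)&(zz>18)&(abs(b)>32)&(abs(b)<65); r=face(T[k]); show("rest",r)
print("set over rest mm",((p["C"]-r["C"])@r["n"])*1000)
k=(a<-65)&(a>-140)&(abs(b)<60)&(zz<9); print("floor z",np.median(zz[k]))
for nm,sg in(("left",1),("right",-1)):
    k=(zz>11)&(zz<18)&(a<-60)&(a>-150)&(sg*b>50)
    c=np.polyfit(a[k],b[k],1); c=np.polyfit(a[k][abs(b[k]-np.polyval(c,a[k]))<3],b[k][abs(b[k]-np.polyval(c,a[k]))<3],1); print(nm,k.sum(),"b",c[1]+c[0]*-80,"yaw",6.5+np.degrees(np.arctan(c[0])))
k=(zz>11)&(zz<18)&(a<-140)&(abs(b)<60); print("front",k.sum(),np.median(a[k]), 6.5-np.degrees(np.arctan(np.polyfit(b[k],a[k],1)[0])) if k.sum()>9 else "")
H=R0.inv().apply(w[165:300,218:332].reshape(-1,3)-st["tool_pos"]); H=H[(H[:,2]>.049)&(H[:,2]<.057)]; print("held tool pct",np.percentile(H,[0.5,50,99.5],axis=0).round(4))
save(s,"w3.png")
E
python3 fit.py
```

```text
tool_pos [[0.6578 0.1907 0.297 ]
 [0.6579 0.191  0.2973]
 [0.6582 0.191  0.2976]]
tray 0.66 [13.6, 0.0, 189.7, 226.2]
plate_set 0.57 [78.2, 125.7, 138.2, 214.0]
set C [647.8  10.1  40.3] size [ 50.7 100.6] yaw axis 6.66 pitch 34.64 n tilt 34.64 n yaw 6.47 in 0.83
rest C [660.2  11.5  36.6] size [ 68. 130.] yaw axis -83.57 pitch -0.04 n tilt 34.89 n yaw 6.49 in 0.97
set over rest mm 10.176953944664595
floor z 3.8709637865285695
left 356 b 71.19101001742622 yaw 6.531771766935338
right 464 b -75.4339728092908 yaw 6.474805694473914
front 140 -166.5913684541481 5.79313026387847
held tool pct [[-0.0131 -0.0251  0.0512]
 [ 0.0207 -0.0005  0.0539]
 [ 0.0495  0.0244  0.0558]]
```

```bash
cat > place.py <<'E'
import sys; from h import *
C=np.array([.6478,.0101]); yaw=6.5; e=np.array([np.cos(np.radians(yaw)),np.sin(np.radians(yaw))])
def tgt(xl,th,off=.0645,up=0,xs=0,z0=3):
    t=np.radians(th); u=np.array([np.cos(t),np.sin(t)]); n=np.array([-np.sin(t),np.cos(t)])
    c=np.array([xl,z0])+(50+xs)*u+off*1000*n
    p=C+e*(c[0]-50.2)/1000
    return np.r_[p,c[1]/1000+up],down(yaw,th)
E
python3 - <<'E'
from place import *
p,r=tgt(-15.2,30.8); print(p); p,r=tgt(-15.2,30.8,up=.05); go(p,r)
print(monitor.get_state()["q"].round(2))
E
```

```text
[0.59267786 0.00381962 0.08400506]
k 5 tot shift(start axes) cm [  7.89 -18.18  16.45] rotvec [-0.0121 -0.5387 -0.0438]
[1.578, -3.637, 3.29, -0.002, -0.108, -0.009, 1.953, -3.629, 3.091, -0.002, -0.108, -0.009, 2.306, -3.617, 2.852, -0.002, -0.108, -0.009, 2.63, -3.602, 2.577, -0.002, -0.108, -0.009, 2.923, -3.584, 2.269, -0.002, -0.108, -0.009]
[-0.15  0.8  -0.42  1.35  0.34  1.06  1.02]
```

carry_out --motion '[1.58, -3.64, 3.29, -0.002, -0.108, -0.009, 1.95, -3.63, 3.09, -0.002, -0.108, -0.009, 2.3, -3.62, 2.85, -0.002, -0.108, -0.009, 2.63, -3.6, 2.58, -0.002, -0.108, -0.009, 2.92, -3.58, 2.27, -0.002, -0.108, -0.009, 0, 0, 0, 0, 0, 0, 0, 0, 0, 0, 0, 0]'

```text
clock: 6.15
tool_pos: [0.6043, 0.05, 0.1799]
eef_rot: [-0.047, 0.987, -0.019, 0.15]
contact_force: [0.8, -0.1, -4.2]
opening: 0.56
```

```bash
python3 - <<'E'
from place import *
st=monitor.get_state(); print(st["tool_pos"],st["contact_force"],st["q"].round(2))
p,r=tgt(-15.2,30.8,up=.01); go(p,r,3)
s=snapshot("scene"); cv2.imwrite("pics/s1.png",cv2.resize(s["frame"][150:300,180:380,::-1],(800,600),interpolation=cv2.INTER_CUBIC))
E
```

```text
[0.60431681 0.04999851 0.17989814] [ 0.81108369 -0.10291495 -4.23353122] [-0.03  0.79 -0.27  1.96  1.19  0.29  0.33]
k 3 tot shift(start axes) cm [ 4.09 -4.05  7.96] rotvec [-0.0585 -0.2386 -0.0031]
[1.364, -1.349, 2.653, -0.02, -0.08, -0.001, 1.571, -1.397, 2.509, -0.02, -0.08, -0.001, 1.765, -1.443, 2.349, -0.02, -0.08, -0.001]
```

```bash
python3 - <<'E'
from place import *
p,r=tgt(-15.2,30.8,up=.06); go(p,r,8)
E
```

```text
k 8 tot shift(start axes) cm [ 2.65 -4.32  3.2 ] rotvec [-0.0587 -0.238  -0.0028]
[0.331, -0.54, 0.4, -0.007, -0.03, -0.0, 0.343, -0.542, 0.386, -0.007, -0.03, -0.0, 0.354, -0.545, 0.372, -0.007, -0.03, -0.0, 0.365, -0.548, 0.357, -0.007, -0.03, -0.0, 0.376, -0.55, 0.342, -0.007, -0.03, -0.0, 0.386, -0.552, 0.326, -0.007, -0.03, -0.0, 0.396, -0.555, 0.311, -0.007, -0.03, -0.0, 0.405, -0.557, 0.295, -0.007, -0.03, -0.0]
```

carry_out --motion '[0.33, -0.54, 0.4, -0.007, -0.03, 0, 0.34, -0.54, 0.39, -0.007, -0.03, 0, 0.35, -0.54, 0.37, -0.007, -0.03, 0, 0.36, -0.55, 0.36, -0.007, -0.03, 0, 0.38, -0.55, 0.34, -0.007, -0.03, 0, 0.39, -0.55, 0.33, -0.007, -0.03, 0, 0.4, -0.55, 0.31, -0.007, -0.03, 0, 0.4, -0.56, 0.3, -0.007, -0.03, 0]'

```text
clock: 7.2
tool_pos: [0.5922, 0.003, 0.1446]
eef_rot: [-0.053, 0.964, 0.011, 0.262]
contact_force: [0.4, -0.0, -3.6]
opening: 0.562
```

```bash
python3 - <<'E'
from place import *
snapshot("top"); st=monitor.get_state(); print(st["tool_pos"],st["contact_force"],st["q"].round(2))
p,r=tgt(-15.2,30.8,up=.02); go(p,r,4)
E
```

```text
[0.59115249 0.00114887 0.14334026] [-0.89787421 -1.81079417 -5.68861723] [ 0.3   0.93 -0.62  2.17  2.34  0.6  -0.6 ]
k 4 tot shift(start axes) cm [1.83 0.28 3.49] rotvec [-0.0111 -0.0094 -0.0034]
[0.457, 0.07, 0.872, -0.003, -0.002, -0.001, 0.459, 0.068, 0.871, -0.003, -0.002, -0.001, 0.461, 0.066, 0.87, -0.003, -0.002, -0.001, 0.463, 0.064, 0.869, -0.003, -0.002, -0.001]
```

Passed the wrist singularity. Now descend to 20 mm above and check.

carry_out --motion '[0.46, 0.07, 0.87, -0.003, -0.002, -0.001, 0.46, 0.07, 0.87, -0.003, -0.002, -0.001, 0.46, 0.07, 0.87, -0.003, -0.002, -0.001, 0.46, 0.06, 0.87, -0.003, -0.002, -0.001, 0, 0, 0, 0, 0, 0, 0, 0, 0, 0, 0, 0]'

```text
clock: 8.0
tool_pos: [0.5931, 0.0057, 0.105]
eef_rot: [-0.056, 0.962, 0.016, 0.265]
contact_force: [0.0, 0.2, -4.0]
opening: 0.558
```

```bash
python3 - <<'E'
from place import *
s=snapshot("scene"); cv2.imwrite("pics/s1.png",cv2.resize(s["frame"][170:290,190:350,::-1],(800,600),interpolation=cv2.INTER_CUBIC))
st=monitor.get_state(); print(st["tool_pos"],st["contact_force"],st["moment"],st["q"].round(2))
p,r=tgt(-15.2,30.8,up=.003); go(p,r,4)
E
```

```text
[0.59314559 0.00565288 0.10524383] [ 0.42469771 -0.97625436 -4.05943269] [-0.07254402  0.91795509  0.02863665] [ 0.31  1.02 -0.64  2.17  2.42  0.68 -0.63]
k 4 tot shift(start axes) cm [ 0.99 -0.18  1.53] rotvec [0.0031 0.     0.0027]
[0.248, -0.045, 0.383, 0.001, 0.0, 0.001, 0.248, -0.045, 0.383, 0.001, 0.0, 0.001, 0.248, -0.044, 0.383, 0.001, 0.0, 0.001, 0.248, -0.044, 0.383, 0.001, 0.0, 0.001]
```

View pics/s1.png

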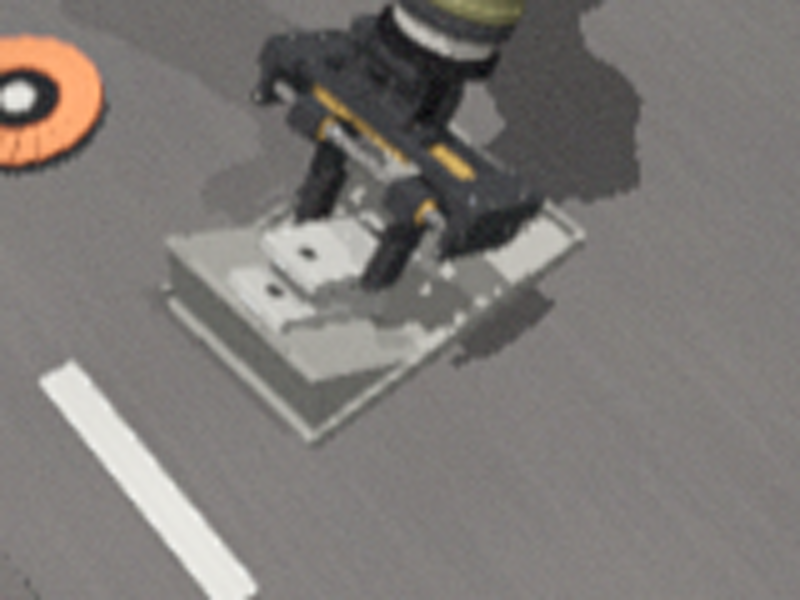

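Scene crop: the held plate hovers over the first one (hole at 308,252; set hole at 275,291), parallel and in line with it. Going on down.

carry_out --motion '[0.25, -0.04, 0.38, 0.001, 0, 0.001, 0.25, -0.04, 0.38, 0.001, 0, 0.001, 0.25, -0.04, 0.38, 0.001, 0, 0.001, 0.25, -0.04, 0.38, 0, 0, 0, 0, 0, 0, 0, 0, 0, 0, 0, 0, 0, 0, 0]'

```text
clock: 8.8
tool_pos: [0.5924, 0.004, 0.0868]
eef_rot: [-0.054, 0.963, 0.015, 0.265]
contact_force: [-0.4, 1.2, -4.9]
opening: 0.562
```

```bash
cat > chk.py <<'E'
from place import *
def chk(xl,th,up,n=2,off=.0645,xs=0):
    st=monitor.get_state(); print(st["clock"],st["tool_pos"].round(4),"F",st["contact_force"].round(1),"M",st["moment"].round(2),"op",round(st["opening"]*88.1,1))
    p,r=tgt(xl,th,off=off,up=up,xs=xs); print("tgt",p.round(4)); go(p,r,n)
E
python3 -c "
from chk import *
chk(-15.2,30.8,0)"
```

```text
8.8 [0.5924 0.004  0.0868] F [-0.4  1.2 -4.9] M [-0.08  0.93  0.  ] op 49.5
tgt [0.5927 0.0038 0.084 ]
k 2 tot shift(start axes) cm [ 0.12 -0.02  0.25] rotvec [ 0.0002 -0.0003 -0.0005]
[0.061, -0.01, 0.127, 0.0, -0.0, -0.0, 0.061, -0.01, 0.127, 0.0, -0.0, -0.0]
```

Vertical 1 mm = (0.05, 0, 0.086) cm.

carry_out --motion '[0.05, 0, 0.09, 0, 0, 0, 0.05, 0, 0.09, 0, 0, 0, 0, 0, 0, 0, 0, 0]'

```text
clock: 9.18
tool_pos: [0.5924, 0.0039, 0.0847]
eef_rot: [-0.054, 0.963, 0.015, 0.265]
contact_force: [0.9, -0.2, -5.1]
opening: 0.559
```

carry_out --motion '[0.05, 0, 0.09, 0, 0, 0, 0, 0, 0, 0, 0, 0]'

```text
clock: 9.43
tool_pos: [0.5924, 0.0039, 0.0836]
eef_rot: [-0.054, 0.963, 0.015, 0.265]
contact_force: [-0.3, -0.3, -4.3]
opening: 0.557
```

```bash
python3 -c "
from chk import *
chk(-15.2,30.8,0)"
```

```text
9.425 [0.5924 0.0039 0.0836] F [-0.3 -0.3 -4.3] M [-0.03  0.95 -0.  ] op 49.1
tgt [0.5927 0.0038 0.084 ]
k 2 tot shift(start axes) cm [-0.04 -0.01 -0.02] rotvec [ 0.     -0.0005 -0.0005]
[-0.019, -0.006, -0.01, 0.0, -0.0, -0.0, -0.019, -0.006, -0.01, 0.0, -0.0, -0.0]
```

carry_out --motion '[0.025, 0, 0.045, 0, 0, 0, 0, 0, 0, 0, 0, 0]'

```text
clock: 9.68
tool_pos: [0.5926, 0.004, 0.0833]
eef_rot: [-0.054, 0.963, 0.015, 0.265]
contact_force: [0.3, -0.2, -3.6]
opening: 0.561
```

carry_out --motion '[0.025, 0, 0.045, 0, 0, 0, 0, 0, 0, 0, 0, 0]'

```text
clock: 9.93
tool_pos: [0.5926, 0.004, 0.0831]
eef_rot: [-0.055, 0.963, 0.015, 0.265]
contact_force: [-1.3, -0.4, 1.1]
opening: 0.562
```

```bash
python3 -c "
from chk import *
chk(-15.2,30.8,0)
print(monitor.get_state()['moment'])"
```

```text
9.925 [0.5926 0.004  0.0831] F [-1.3 -0.4  1.1] M [-0.13  0.77 -0.04] op 49.5
tgt [0.5927 0.0038 0.084 ]
k 2 tot shift(start axes) cm [-0.05 -0.02 -0.07] rotvec [ 0.0001  0.0003 -0.0002]
[-0.027, -0.009, -0.037, 0.0, 0.0, -0.0, -0.027, -0.009, -0.037, 0.0, 0.0, -0.0]
[-0.13072095  0.76551024 -0.03631459]
```

carry_out --motion '[-0.06, 0, 0.045, 0, 0.009, 0, 0, 0, 0, 0, 0, 0]'

```text
clock: 10.18
tool_pos: [0.5931, 0.0041, 0.0833]
eef_rot: [-0.055, 0.964, 0.015, 0.261]
contact_force: [-4.7, -1.7, 5.8]
opening: 0.56
```

```bash
python3 -c "
from chk import *
chk(-15.2,30.8,0)"
```

```text
10.175 [0.5931 0.0041 0.0833] F [-4.7 -1.7  5.8] M [-0.18  0.68 -0.11] op 49.3
tgt [0.5927 0.0038 0.084 ]
k 2 tot shift(start axes) cm [ 0.   -0.02 -0.08] rotvec [ 0.     -0.0091  0.    ]
[0.001, -0.01, -0.041, 0.0, -0.005, 0.0, 0.001, -0.01, -0.041, 0.0, -0.005, 0.0]
```

The added force (-3.4, +4.7 N) lies along the first plate's face normal, so the upper edge now bears too. Release gently.

carry_out --motion '[0, 0, 0, 0, 0, 0, 0, 0, 0, 0, 0, 0, 0, 0, 0, 0, 0, 0]' --hand 6.0 --grip_force 20

```text
clock: 10.55
tool_pos: [0.5936, 0.0041, 0.0826]
eef_rot: [-0.054, 0.964, 0.015, 0.261]
contact_force: [0.2, -0.9, -0.2]
opening: 0.683
```

carry_out --motion '[0, 0, -0.4, 0, 0, 0, 0, 0, -1.5, 0, 0, 0, 0, 0, -3, 0, 0, 0, 0, 0, -4, 0, 0, 0, 0, 0, -4, 0, 0, 0, 0, 0, -3, 0, 0, 0, 0, 0, 0, 0, 0, 0]'

```text
clock: 11.42
tool_pos: [0.5128, -0.0052, 0.2222]
eef_rot: [-0.055, 0.963, 0.014, 0.262]
contact_force: [1.0, -0.1, 0.1]
opening: 0.684
```

```bash
cat > look.py <<'E'
from h import *
import sys
snapshot("top"); st=monitor.get_state(); s=snapshot("wrist"); w=cloud(s,(st["tool_pos"],st["eef_rot"])); ok=~np.isnan(w[...,0])
print(st["tool_pos"].round(4),st["q"].round(2)); save(s,sys.argv[1]); np.savez("/tmp/look.npz",w=w,f=s["frame"])
for i,m in enumerate(finder.masks_of(s,"plate_a")[:5]):
    q=w[m["pixels"]&ok]
    if len(q)<200: continue
    print(round(m["p"],2),np.round(m["extent"])); show("  ",face(q,.0012))
E
python3 look.py w4.png
```

```text
[ 0.5135 -0.0052  0.2211] [ 0.36  0.73 -0.69  2.36  2.31  0.57 -0.66]
0.96 [248. 144. 302. 242.]
   C [620.1   6.4  37.3] size [49.8 99.1] yaw axis 6.37 pitch 30.48 n tilt 30.48 n yaw 6.49 in 0.91
```

View pics/w4.png

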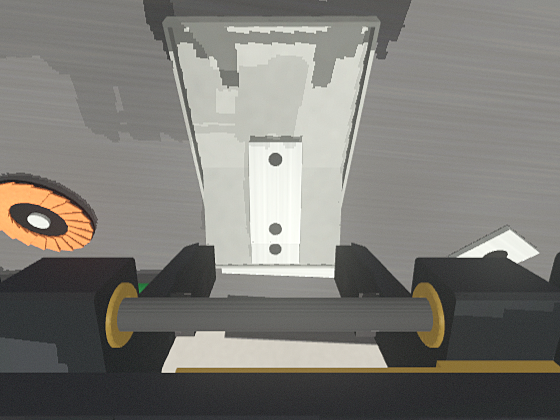

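Wrist view: plate_a (px 248–302, 144–242) covers the first plate in line and square. About 25 mm of that plate shows below it in the picture, with its upper hole visible at (275,249). The fit gives slope 30.5°, yaw 6.4° and a 0.5 mm lateral offset. Now plate_b.

```bash
python3 - <<'E'
from h import *
go((.45,-.35,.22),down(-15),10)
E
```

```text
k 10 tot shift(start axes) cm [  8.82 -33.55  -5.19] rotvec [0.0992 0.522  0.3657]
[0.882, -3.355, -0.519, 0.01, 0.052, 0.037, 0.783, -3.39, -0.442, 0.01, 0.052, 0.037, 0.68, -3.421, -0.37, 0.01, 0.052, 0.037, 0.572, -3.447, -0.303, 0.01, 0.052, 0.037, 0.46, -3.469, -0.242, 0.01, 0.052, 0.037, 0.344, -3.486, -0.187, 0.01, 0.052, 0.037, 0.224, -3.498, -0.137, 0.01, 0.052, 0.037, 0.102, -3.505, -0.094, 0.01, 0.052, 0.037, -0.022, -3.507, -0.057, 0.01, 0.052, 0.037, -0.148, -3.504, -0.027, 0.01, 0.052, 0.037]
```

carry_out --motion '[0.88, -3.36, -0.52, 0.01, 0.052, 0.037, 0.78, -3.39, -0.44, 0.01, 0.052, 0.037, 0.68, -3.42, -0.37, 0.01, 0.052, 0.037, 0.57, -3.45, -0.3, 0.01, 0.052, 0.037, 0.46, -3.47, -0.24, 0.01, 0.052, 0.037, 0.34, -3.49, -0.19, 0.01, 0.052, 0.037, 0.22, -3.5, -0.14, 0.01, 0.052, 0.037, 0.1, -3.5, -0.09, 0.01, 0.052, 0.037]' --hand 6.5

```text
clock: 12.58
tool_pos: [0.4877, -0.2415, 0.2188]
eef_rot: [0.074, 0.991, -0.011, 0.113]
contact_force: [-0.8, -1.0, -0.7]
opening: 0.741
```

```bash
python3 - <<'E'
from h import *
st=monitor.get_state(); print(st["tool_pos"],st["q"].round(2))
go((.45,-.35,.22),down(-15))
E
```

```text
[ 0.48771967 -0.2414715   0.21884887] [ 0.77  0.72 -0.6   2.05  1.01  0.41  0.84]
k 2 tot shift(start axes) cm [  2.04 -11.29  -0.54] rotvec [0.0081 0.2267 0.1123]
[1.022, -5.647, -0.268, 0.004, 0.113, 0.056, 0.727, -5.697, -0.146, 0.004, 0.113, 0.056]
```

carry_out --motion '[0.65, -3.75, -0.18, 0.003, 0.075, 0.037, 0.5, -3.78, -0.1, 0.003, 0.075, 0.037, 0.35, -3.8, -0.05, 0.003, 0.075, 0.037, 0, 0, 0, 0, 0, 0, 0, 0, 0, 0, 0, 0]'

```text
clock: 13.2
tool_pos: [0.4516, -0.3492, 0.2201]
eef_rot: [0.13, 0.992, -0.001, 0.002]
contact_force: [0.2, -0.0, -0.2]
opening: 0.736
```

```bash
python3 look.py w5.png; python3 - <<'E'
from h import *
z=np.load("/tmp/look.npz"); print(rect(z["w"],z["f"],(.462,-.355),lo=.006))
E
```

```text
[ 0.4518 -0.3487  0.2205] [ 0.99  0.82 -0.73  1.8   0.73  0.81  1.2 ]
0.68 [245. 153. 298. 255.]
   C [ 461.  -355.2   10.7] size [ 49.9 100.2] yaw axis -15.35 pitch -0.06 n tilt 0.07 n yaw 141.08 in 0.91
(5160, array([ 461.1, -355.2]), array([ 50.1, 100.3]), 74.7, 'pca deg', np.float64(-15.2), 'zmed', np.float64(10.7))
```

```bash
python3 - <<'E'
from h import *
go((.461,-.3552,.075),down(-15.2),4)
E
```

```text
k 4 tot shift(start axes) cm [-0.97 -0.37 14.6 ] rotvec [-0.0016  0.0055  0.0064]
[-0.243, -0.093, 3.651, -0.0, 0.001, 0.002, -0.248, -0.094, 3.65, -0.0, 0.001, 0.002, -0.253, -0.095, 3.65, -0.0, 0.001, 0.002, -0.259, -0.096, 3.65, -0.0, 0.001, 0.002]
```

carry_out --motion '[-0.25, -0.09, 3.65, 0, 0.001, 0.002, -0.25, -0.09, 3.65, 0, 0.001, 0.002, -0.25, -0.1, 3.65, 0, 0.001, 0.002, -0.25, -0.1, 3.65, 0, 0.001, 0.002, 0, 0, 0, 0, 0, 0, 0, 0, 0, 0, 0, 0]'

```text
clock: 14.1
tool_pos: [0.4615, -0.3565, 0.0764]
eef_rot: [0.134, 0.991, -0.001, 0.002]
contact_force: [0.1, 0.4, 0.9]
opening: 0.736
```

```bash
python3 - <<'E'
from h import *
st=monitor.get_state(); print(st["contact_force"],st["tool_pos"],st["opening"]*88.1)
go((.461,-.3552,.0653),down(-15.2))
E
```

```text
[0.11536268 0.44354362 0.90753719] [ 0.46151574 -0.35653748  0.07644314] 64.84513617328759
k 1 tot shift(start axes) cm [0.09 0.12 1.11] rotvec [-0.0023  0.0034 -0.0033]
[0.089, 0.118, 1.114, -0.002, 0.003, -0.003]
```

carry_out --motion '[0.08, 0.12, 1.06, 0, 0.003, -0.003, 0, 0, 0, 0, 0, 0]'

```text
clock: 14.35
tool_pos: [0.4601, -0.3557, 0.0648]
eef_rot: [0.133, 0.991, -0.001, -0.001]
contact_force: [-0.7, -0.4, -0.2]
opening: 0.735
```

carry_out --motion '[0, 0, 0, 0, 0, 0, 0, 0, 0, 0, 0, 0, 0, 0, 0, 0, 0, 0, 0, 0, 0, 0, 0, 0, 0, 0, 0, 0, 0, 0]' --hand 4.0 --grip_force 45

```text
clock: 14.98
tool_pos: [0.4606, -0.3555, 0.065]
eef_rot: [0.133, 0.991, -0.001, -0.0]
contact_force: [-0.7, 2.3, 4.2]
opening: 0.562
```

carry_out --motion '[0, 0, -3, 0, 0, 0, 0, 0, -5, 0, 0, 0, 0, 0, -5, 0, 0, 0, 0, 0, 0, 0, 0, 0]'

```text
clock: 15.48
tool_pos: [0.4619, -0.3565, 0.1975]
eef_rot: [0.133, 0.991, -0.002, 0.002]
contact_force: [0.1, 0.4, -3.4]
opening: 0.558
```

```bash
python3 - <<'E'
from h import *
from place import tgt
snapshot("top"); st=monitor.get_state(); s=snapshot("wrist"); print(st["tool_pos"],st["opening"]*88.1,st["contact_force"])
w=cloud(s,(st["tool_pos"],st["eef_rot"])); H=R.from_quat(st["eef_rot"]).inv().apply(w[150:300,200:345].reshape(-1,3)-st["tool_pos"]); H=H[(H[:,2]>.049)&(H[:,2]<.058)]; print("held",np.percentile(H,[0.5,50,99.5],axis=0).round(4))
p,r=tgt(-44.2,28.0); print(p); p,r=tgt(-44.2,28,up=.09); go(p,r,16)
E
```

```text
[ 0.46037784 -0.35621042  0.19516794] 49.48936602487556 [-0.91599257 -0.7699735  -5.36183553]
held [[-0.0135 -0.0315  0.0504]
 [ 0.0198 -0.0008  0.0544]
 [ 0.0495  0.0277  0.0564]]
[0.56778415 0.00098334 0.0834237 ]
k 16 tot shift(start axes) cm [-1.03 37.29  1.9 ] rotvec [-0.0957 -0.4863 -0.3727]
[-0.064, 2.331, 0.119, -0.006, -0.03, -0.023, -0.115, 2.328, 0.135, -0.006, -0.03, -0.023, -0.164, 2.324, 0.153, -0.006, -0.03, -0.023, -0.214, 2.319, 0.173, -0.006, -0.03, -0.023, -0.262, 2.312, 0.194, -0.006, -0.03, -0.023, -0.309, 2.304, 0.217, -0.006, -0.03, -0.023, -0.356, 2.295, 0.241, -0.006, -0.03, -0.023, -0.402, 2.285, 0.266, -0.006, -0.03, -0.023, -0.446, 2.273, 0.292, -0.006, -0.03, -0.023, -0.49, 2.26, 0.32, -0.006, -0.03, -0.023, -0.532, 2.246, 0.349, -0.006, -0.03, -0.023, -0.573, 2.231, 0.379, -0.006, -0.03, -0.023, -0.613, 2.215, 0.411, -0.006, -0.03, -0.023, -0.652, 2.198, 0.443, -0.006, -0.03, -0.023, -0.689, 2.179, 0.476, -0.006, -0.03, -0.023, -0.724, 2.16, 0.511, -0.006, -0.03, -0.023]
```

carry_out --motion '[-0.06, 2.33, 0.12, -0.006, -0.03, -0.023, -0.12, 2.33, 0.13, -0.006, -0.03, -0.023, -0.16, 2.32, 0.15, -0.006, -0.03, -0.023, -0.21, 2.32, 0.17, -0.006, -0.03, -0.023, -0.26, 2.31, 0.19, -0.006, -0.03, -0.023, -0.31, 2.3, 0.22, -0.006, -0.03, -0.023, -0.36, 2.3, 0.24, -0.006, -0.03, -0.023, -0.4, 2.28, 0.27, -0.006, -0.03, -0.023]'

```text
clock: 16.58
tool_pos: [0.5131, -0.1766, 0.1823]
eef_rot: [0.041, 0.992, 0.007, 0.119]
contact_force: [0.4, 0.4, -3.6]
opening: 0.558
```

carry_out --motion '[-0.45, 2.27, 0.29, -0.006, -0.03, -0.023, -0.49, 2.26, 0.32, -0.006, -0.03, -0.023, -0.53, 2.25, 0.35, -0.006, -0.03, -0.023, -0.57, 2.23, 0.38, -0.006, -0.03, -0.023, -0.61, 2.22, 0.41, -0.006, -0.03, -0.023, -0.65, 2.2, 0.44, -0.006, -0.03, -0.023, -0.69, 2.18, 0.48, -0.006, -0.03, -0.023, -0.72, 2.16, 0.51, -0.006, -0.03, -0.023]'

```text
clock: 17.58
tool_pos: [0.5679, -0.0079, 0.172]
eef_rot: [-0.049, 0.971, 0.012, 0.234]
contact_force: [-0.1, -0.2, -2.9]
opening: 0.559
```

```bash
python3 - <<'E'
from place import *
snapshot("top"); st=monitor.get_state(); print(st["clock"],st["tool_pos"],st["contact_force"],st["q"].round(2))
p,r=tgt(-44.2,28,up=.05); go(p,r,6)
E
```

```text
17.625 [ 0.56838522 -0.00382298  0.17216776] [ 0.70181075  3.36465953 -4.03134943] [ 0.37  0.87 -0.73  2.19  2.12  0.57 -0.39]
k 6 tot shift(start axes) cm [1.78 0.47 3.44] rotvec [ 0.001  -0.0133 -0.0085]
[0.297, 0.078, 0.574, 0.0, -0.002, -0.001, 0.298, 0.078, 0.573, 0.0, -0.002, -0.001, 0.299, 0.079, 0.572, 0.0, -0.002, -0.001, 0.3, 0.079, 0.572, 0.0, -0.002, -0.001, 0.302, 0.08, 0.571, 0.0, -0.002, -0.001, 0.303, 0.08, 0.57, 0.0, -0.002, -0.001]
```

carry_out --motion '[0.3, 0.08, 0.57, 0, -0.002, -0.001, 0.3, 0.08, 0.57, 0, -0.002, -0.001, 0.3, 0.08, 0.57, 0, -0.002, -0.001, 0.3, 0.08, 0.57, 0, -0.002, -0.001, 0.3, 0.08, 0.57, 0, -0.002, -0.001, 0.3, 0.08, 0.57, 0, -0.002, -0.001, 0, 0, 0, 0, 0, 0, 0, 0, 0, 0, 0, 0]'

```text
clock: 18.62
tool_pos: [0.569, -0.0033, 0.1361]
eef_rot: [-0.051, 0.969, 0.011, 0.243]
contact_force: [0.1, -0.3, -3.7]
opening: 0.561
```

```bash
python3 -c "
from chk import *
chk(-44.2,28,.01,4)"
```

```text
18.625 [ 0.569  -0.0033  0.1361] F [ 0.1 -0.3 -3.7] M [-0.08  0.8   0.04] op 49.4
tgt [0.5678 0.001  0.0934]
k 4 tot shift(start axes) cm [2.08 0.45 3.73] rotvec [-0.0062  0.0021 -0.0058]
[0.521, 0.112, 0.932, -0.002, 0.001, -0.001, 0.52, 0.111, 0.932, -0.002, 0.001, -0.001, 0.519, 0.11, 0.933, -0.002, 0.001, -0.001, 0.519, 0.11, 0.933, -0.002, 0.001, -0.001]
```

carry_out --motion '[0.52, 0.11, 0.93, -0.002, 0.001, -0.001, 0.52, 0.11, 0.93, -0.002, 0.001, -0.001, 0.52, 0.11, 0.93, -0.002, 0, -0.001, 0.52, 0.11, 0.93, -0.001, 0, -0.001, 0, 0, 0, 0, 0, 0, 0, 0, 0, 0, 0, 0, 0, 0, 0, 0, 0, 0]'

```text
clock: 19.5
tool_pos: [0.5679, 0.001, 0.0938]
eef_rot: [-0.054, 0.969, 0.014, 0.242]
contact_force: [-0.2, 0.4, -2.7]
opening: 0.559
```

```bash
python3 -c "
from chk import *
chk(-44.2,28,.002,4)"
```

```text
19.5 [0.5679 0.001  0.0938] F [-0.2  0.4 -2.7] M [-0.07  0.83 -0.01] op 49.2
tgt [0.5678 0.001  0.0854]
k 4 tot shift(start axes) cm [0.4  0.   0.74] rotvec [ 0.0006  0.0007 -0.0018]
[0.101, 0.001, 0.185, 0.0, 0.0, -0.0, 0.101, 0.001, 0.185, 0.0, 0.0, -0.0, 0.101, 0.001, 0.185, 0.0, 0.0, -0.0, 0.101, 0.001, 0.185, 0.0, 0.0, -0.0]
```

carry_out --motion '[0.1, 0, 0.19, 0, 0, 0, 0.1, 0, 0.19, 0, 0, 0, 0.1, 0, 0.19, 0, 0, 0, 0.1, 0, 0.18, 0, 0, 0, 0.05, 0, 0.09, 0, 0, 0, 0, 0, 0, 0, 0, 0]'

```text
clock: 20.25
tool_pos: [0.5675, 0.0009, 0.0837]
eef_rot: [-0.054, 0.969, 0.014, 0.241]
contact_force: [-1.0, 0.1, -3.0]
opening: 0.561
```

carry_out --motion '[0.047, 0, 0.088, 0, 0, 0, 0, 0, 0, 0, 0, 0]'

```text
clock: 20.5
tool_pos: [0.5677, 0.001, 0.0831]
eef_rot: [-0.054, 0.969, 0.014, 0.242]
contact_force: [-1.0, 0.3, -0.7]
opening: 0.558
```

carry_out --motion '[0.024, 0, 0.044, 0, 0, 0, 0, 0, 0, 0, 0, 0]'

```text
clock: 20.75
tool_pos: [0.5677, 0.001, 0.083]
eef_rot: [-0.054, 0.969, 0.014, 0.242]
contact_force: [-3.0, -1.4, 5.3]
opening: 0.558
```

```bash
python3 - <<'E'
from h import *
F0=np.array([-.2,.2,-3.2]); M0=.82
st=monitor.get_state(); F=st["contact_force"]-F0; dM=st["moment"][1]-M0
print(st["contact_force"],st["moment"],"dM",dM,"if lower",.253*-F[0]-.078*F[2],"if upper",.206*-F[0]-.166*F[2])
E
```

```text
[-3.00420659 -1.36143755  5.2762514 ] [-0.2159637   0.45297458 -0.09368738] dM -0.36702542273269434 if lower 0.04831665814063524 if upper -0.8293911749400688
```

The moment lies midway between the lower-edge-only and upper-edge-only values, so both edges bear. Release and back off.

carry_out --motion '[0, 0, 0, 0, 0, 0, 0, 0, 0, 0, 0, 0, 0, 0, 0, 0, 0, 0]' --hand 6.0 --grip_force 20

```text
clock: 21.12
tool_pos: [0.5678, 0.001, 0.0823]
eef_rot: [-0.054, 0.969, 0.014, 0.242]
contact_force: [-0.7, -0.1, -1.5]
opening: 0.679
```

carry_out --motion '[0, 0, -0.4, 0, 0, 0, 0, 0, -1.5, 0, 0, 0, 0, 0, -3, 0, 0, 0, 0, 0, -4, 0, 0, 0, 0, 0, -4, 0, 0, 0, 0, 0, -3, 0, 0, 0, 0, 0, 0, 0, 0, 0]'

```text
clock: 22.0
tool_pos: [0.4927, -0.0077, 0.225]
eef_rot: [-0.055, 0.968, 0.013, 0.243]
contact_force: [0.2, -0.2, -0.6]
opening: 0.68
```

```bash
python3 look.py w6.png; python3 - <<'E'
from h import *
s=snapshot("top"); w=cloud(s); f=cv2.resize(s["frame"][100:280,130:430,::-1],(800,480),interpolation=cv2.INTER_CUBIC); cv2.imwrite("pics/t6.png",f)
for t in("square_plate","flap_disc","magnet","flat_bar","chipping_hammer","wire_brush","tape_measure"):
    for m in finder.masks_of(s,t)[:1]:
        q=w[m["pixels"]]; q=q[~np.isnan(q[:,0])]; b=cv2.minAreaRect((q[:,:2]*1000).astype(np.float32)); print(t,round(m["p"],2),np.round(b[0]))
E
```

```text
[ 0.4933 -0.0078  0.2239] [ 0.44  0.74 -0.83  2.38  2.14  0.62 -0.5 ]
0.75 [251. 141. 301. 240.]
   C [593.5   3.2  35.7] size [49.9 98.7] yaw axis 6.43 pitch 27.81 n tilt 27.81 n yaw 6.36 in 0.9
0.57 [253. 245. 301. 261.]
   C [653.9  10.6  57.3] size [20.7 49.2] yaw axis -83.67 pitch 0.09 n tilt 29.99 n yaw 6.18 in 0.92
square_plate 0.75 [728. 317.]
flap_disc 0.61 [ 711. -252.]
magnet 0.77 [243. 314.]
flat_bar 0.83 [794.  53.]
chipping_hammer 0.59 [ 478. -547.]
wire_brush 0.82 [487. 560.]
```

View pics/w6.png

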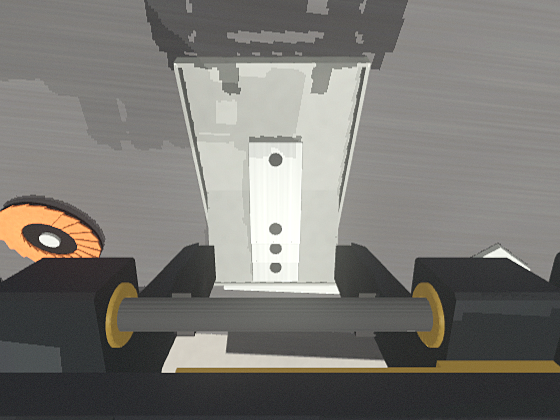

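Wrist view: plate_b (px 251–301, 141–240) is on top, and about 25 mm of each of the two plates behind shows below it. The holes line up at column 275. Handing in.

```bash
python3 -c "
from h import *
print(workorder.finish_job(), monitor.get_state()['clock'])"
```

```text
the job is handed in; nothing more can be done
the job is handed in; nothing more can be done
```

Both loose plates are now shingled in the tray: plate_a leaning on the first plate, plate_b on plate_a. I handed the job in about 22 s into the 58 s limit, with the gripper about 15 cm clear of the plates.

| | Slope | Yaw (tray 6.5°) | Shows of the plate behind |
|---|---|---|---|
| plate_a | 30.5° | 6.4° | about 25 mm |
| plate_b | 27.8° | 6.4° | about 24.5 mm |

- **Placement:** Both plates were tilted before they went down. I lowered them until the force readings showed the lower and upper edges bearing, then let go. plate_a sits about 0.5 mm off the first plate's centre line, and plate_b is in line by eye and to within about 1 mm by measurement. The contact forces I read stayed under 10 N.
- **First plate:** I did not re-measure its full pose at the end, because it is mostly covered. The last picture shows it in line with the other two.
- **Other things on the table:** From the top camera, the square plate, magnet, flat bar, chipping hammer and wire brush came out within about 2–8 mm of where they were first seen, which I took as that camera's measuring scatter. The flap disc had no top-view reading at the start; its first position came from the scene camera and agreed within about 7 mm. The network missed the tape measure in the last picture, but the arm never went near it.

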